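Load a connector under the keeper flap of a test nest

TASK

Load the white connector into the small test nest without gripping or lifting anything: with one fingertip press the nest's thumb plate down so that its spring-closed flap swings up, and while that fingertip keeps the flap up, push the connector along its lane with the other fingertip, under the flap, until it sits fully home against the end stop. Then draw back so that the flap closes onto the connector and holds it down. Leave the other loose things on the bench where they are.

Things in the scene. Friction and masses are not known exactly. Their poses are not given: they have to be found in the camera images.
- nest: Fixed test nest. Origin on the bench under the connector's home place; x along the lane towards the end stop (pushing direction, roughly away from the robot), y left, z up. Dark steel base 12 mm thick (its top is the lane floor), x -120 to +50, y -29 to +37 mm. End stop face at x +22. Hinge lugs at x -52 and +22, y +24, 28 mm above the floor.
- lane_mouth (a point): Fixed point on the lane floor, middle of the lane's flared mouth, nest x -48 mm; axes as the nest's. Slippery smooth guides: 18.5 mm apart from nest x -12 to +24 mm, flaring to about 40 mm apart at x -46; 9 mm high above the floor on the left and in the flare, 13 mm (white block) right of the straight part. In front of the mouth the base plate is open and flat.
- connector: White connector housing, 16 wide, 42 long, 14 mm high (17 over its latch), 13 to 24 g, loose on the lane floor in front of the flap, roughly in line with the lane (up to 4 mm aside, 0.15 rad askew). Origin: centre of its underside; own y = its long axis, own z up. Pushed on its end nearer the robot it slides along the lane and the guides straighten it.
- flap (a joint): Keeper flap angle (rad); hinge along nest x at y +24, 22 mm above the lane floor. 0: sprung shut on the empty lane, the lip stops the connector. Grows as the thumb plate left of the hinge is pressed down; limit 1.05. Above 0.25 the lip clears the housing, above 0.4 its latch. Let go, it springs back and rests on a loaded connector at about 0.24.
- home (a point): Fixed point on the lane floor (12 mm above the bench) under the middle of a connector that is fully home against the stop; axes as the nest's.
- thumb_plate (a point): Mid upper face of the thumb plate, moves with the flap. Steel plate, nest x -100 to +12, y +24 to +78 mm, rising 0.25 rad outwards at rest (outer edge 37 mm above the lane floor), free beneath. Press it anywhere along, and slide along it. A fingertip held 60 to 75 mm left of mid lane, its end 6 mm above the lane floor, keeps the flap at 0.55 to 0.85 against 3 to 8 N.
- flap_lip (a point): Lowest point of the flap's lip, mid length, moves with the flap; 8 mm above the lane floor at rest. Tongue and lip span nest x -10 to +14 mm, and when held up they still stand over the lane: an upright finger behind the connector must stay short of x -10 mm (a home connector's near end is at x -21).
- spare_connector: Bystander: beige connector housing, 16 x 39 x 17 mm, on the bench in front of the nest; origin at the centre of its underside.
- bolt: Bystander: steel socket screw standing on its head, 16 mm across, 30 mm high, on the bench to the right of the nest's front; origin at the centre of its underside.
- gauge_block: Bystander: ground steel block 25 x 46 x 16 mm on the bench in front of the nest, to the left; origin at the centre of its underside.
Mind the look-alikes: they are no part of the job. Leave any turquoise look-alike of the connector alone.

How it is judged:
On the way, in this order (a step that is already met when the one before it is completed fails the run):
1. the flap is held up (0.3 rad or more) while the connector is still outside it (value of joint flap above 0.3 rad and x of connector in the frame of home below -0.032 m), for 0.1 s.
2. the connector is pushed home while the flap is still held up (value of joint flap above 0.3 rad and x of connector in the frame of home above -0.004 m), for 0.1 s.
At the end, for the whole second after the job is handed in: The connector lies flat in the lane against the end stop (within 4 mm of home along and across the lane, in line within 0.1 rad), at rest, and the flap has closed onto it (joint between 0.15 and 0.31 rad) (x of connector in the frame of home between -0.004 and 0.004 m and y of connector in the frame of home between -0.004 and 0.004 m and z of connector in the frame of home between -0.003 and 0.004 m and angle between the y axis of connector and the x axis of nest, either way round below 0.1 rad and value of joint flap between 0.15 and 0.31 rad and linear speed of connector below 0.01 m/s); the robot touches nothing.
It fails at once if the connector is lifted more than 10 mm off the lane floor (z of connector in the frame of home above 0.01 m).
It fails at once if a bystander is pushed more than 15 mm from its place (distance of spare_connector from where it was at the start of the episode above 0.015 m).
It fails at once if a bystander is pushed more than 15 mm from its place (distance of bolt from where it was at the start of the episode above 0.015 m).
It fails at once if a bystander is pushed more than 15 mm from its place (distance of gauge_block from where it was at the start of the episode above 0.015 m).
It also fails if it takes over 40 s, if anything falls off the work surface, if the arm or the gripper's body presses on something with over 40 N, if the wrist force passes 120 N, or if a joint passes its speed limit or range.

ROBOT

A 6-joint arm with a two-finger parallel gripper is mounted at the origin on a cart in front of the work surface, level with it; the furniture and walls round the work are solid. World frame = base frame: x ahead of the robot, y to its left, z up, the work surface at z = 0. Lengths are in m, angles in rad, forces in N, time in s.
With the tool pointing down it reaches from about 0.225 to 0.875 m from the base axis. Payload 3.4 kg.
Tool frame: the origin (TCP) lies at the very end of the fingers, on their centre line; the grasp point (between the pads) lies 19 mm behind it; z points along the fingers, y is the line along which they close (so a half turn about z gives the same grasp; the last joint's range is limited). The gripper opens to 85 mm and grips with 20 to 120 N. Pads are 22 mm wide; open, the fingers measure 114 mm over their backs; the gripper's body (76 mm by 85 mm) begins 54 mm behind the grasp point. The pads swing forward as they close: fully open they stand 13 mm farther back than shut.
Start: joints at [-1.267, 0.276, 1.505, -0, 1.361, -0.121], TCP at [0.237, -0.524, 0.231] pointing down, gripper open.
Joint ranges: [-2.89, 2.89], [-0.75, 2.08], [0.22, 2.7], [-1.18, 4.32], [0.11, 2.71], [-2.7, 2.7]. Speed limits (rad/s): [2.57, 2.57, 3.14, 3.14, 3.14, 3.14].

INTERFACE

Orientations are given as a unit quaternion [w, x, y, z].
In Python, from rig import readout, vision, manip gives the robot as it stands.
- The arm moves only by the shell command python3 -m handwheel 'ROWS' [FORCE]. ROWS is JSON, a list of rows, each a list of 3 entries, a list of its own where there are three numbers: the shift along the tool's x, y, z in mm, then the turn, a rotation vector about the tool's x, y, z in units of 6 degrees (1.0 is 6 degrees), then the closure, from -1 (fully open) to 1 (shut), so that 0 is half open. A call has 1 to 20 rows; each row shifts and turns the commanded pose from where the row before left it, along the tool's axes as they then stand; what a row does not reach is not made up. A row lasts 1/8 s, in which the tool goes at most 62.5 mm and 10.7 degrees, less where a joint would pass 70% of its speed; a pose out of reach is approached as far as the arm can. A call is refused whole if a number of a shift passes 62.5 or a number of a turn 1, either way. A call with a gripper value outside its range is refused whole. The fingers move at their own pace and stop on an object; FORCE is the grip in N (left out, the last holds). Time passes only in rows, so rows that do not move let the fingers close. It gives the time, the measured TCP pose, the force, the opening and the grip force at its end, in the units of the state.
- readout.get_state(): the state, without advancing time (a new reading comes with each control period).
- vision.get_image(name): name is "scene" or "top" or "wrist"; returns the picture (400x640x3 uint8, blue, green, red); there is no depth.
- vision.camera_params(name): a dict with "intrinsics" (3x3 intrinsics, pixels), "rvec" (rotation vector, rad) and "tvec" (3), from world to camera coordinates, as OpenCV has them; the wrist camera has in their place "hand_eye" (4x4, takes a point from camera to tool coordinates, whose origin is the TCP and whose axes are the flange's). Camera axes: x right, y down, z forward; pixel columns grow to the right and rows downward; lengths in m; the calibration is good to about 2 mm. A picture is of the moment at which its call begins: read the wrist's pose just before it. camera_params takes no time and is no camera call.
- manip.sign_off(): hands the job in; it is judged then, once.
The state is a dict: "clock": time; "qpos": joint angles; "qd": joint speeds; "effort": joint torques, N m; "position": TCP position; "ee_rot": TCP orientation; "contact_force": force on the tool from outside, world axes, zero at the start; "moment": the same for the moment, N m; "width": finger opening in m; "gripper_force": force on a finger pad.
Only numpy, scipy, OpenCV 4.12 (cv2) and the standard library are available. Lean on these libraries where they do the work, as an engineer would, in place of code of your own. Each camera call takes 0.05 s, during which the arm holds its last target. There are 200 camera calls.

## Working session

There is one attempt and no reset: what is moved stays moved. The work goes in short steps, Python scripts to look and compute and a shell command to move; the robot and the scene stay as the last step left them, time stands still between calls to the robot, and variables do not carry over. Pictures are saved under pics/ and viewed, at most 10 in all, crops included, and the job is handed in when it is done.

```bash
mkdir -p pics; python3 - <<'E'
from rig import readout, vision
import cv2,numpy as np
s=readout.get_state();print(s)
for n in("scene","top"):
    im=vision.get_image(n);cv2.imwrite(f"pics/{n}0.png",im)
    p=vision.camera_params(n);print(n,p)
print(vision.camera_params("wrist"))
E
```

```text
{'clock': 0.0, 'qpos': array([-1.26701128e+00,  2.76602969e-01,  1.50614958e+00, -2.60808609e-05,
        1.36073181e+00, -1.20994858e-01]), 'qd': array([ 8.54303061e-04,  8.10438118e-04, -5.05981306e-04,  9.05320923e-04,
       -5.67745904e-05, -6.26992684e-04]), 'effort': array([-5.04893160e-04, -4.16782415e+01, -2.45808595e+01, -8.62464412e-05,
        1.10545184e-02, -4.57209779e-06]), 'position': array([ 0.23679297, -0.52337661,  0.23042864]), 'ee_rot': array([-9.40741040e-04,  9.77528900e-01,  2.10799323e-01, -9.90239455e-05]), 'contact_force': array([-0.39035851, -0.71772858,  1.53637505]), 'moment': array([-0.02511414,  0.00667605, -0.02742455]), 'gripper_force': 0.0, 'width': 0.08546532579903302}
scene {'intrinsics': array([[498.88552662,   0.        , 308.77208255],
       [  0.        , 498.88552662, 204.2145671 ],
       [  0.        ,   0.        ,   1.        ]]), 'rvec': array([ 1.91796071, -1.14767885,  0.57053578]), 'tvec': array([-0.41477514,  0.30092756,  0.62125228])}
top {'intrinsics': array([[419.81721628,   0.        , 319.95996719],
       [  0.        , 419.81721628, 208.23600749],
       [  0.        ,   0.        ,   1.        ]]), 'rvec': array([ 2.20439912, -2.18552528,  0.07762012]), 'tvec': array([-0.17869612,  0.55076644,  0.86128824])}
{'intrinsics': array([[301.79853499,   0.        , 317.95873975],
       [  0.        , 301.79853499, 198.90565905],
       [  0.        ,   0.        ,   1.        ]]), 'hand_eye': array([[ 1.38734002e-04, -9.58415588e-01, -2.85376140e-01,
         7.36849371e-02],
       [ 9.99999894e-01,  2.58224480e-04, -3.81084346e-04,
         3.90987869e-04],
       [ 4.38928283e-04, -2.85376056e-01,  9.58415522e-01,
        -1.42606951e-01],
       [ 0.00000000e+00,  0.00000000e+00,  0.00000000e+00,
         1.00000000e+00]])}
```

View pics/top0.png

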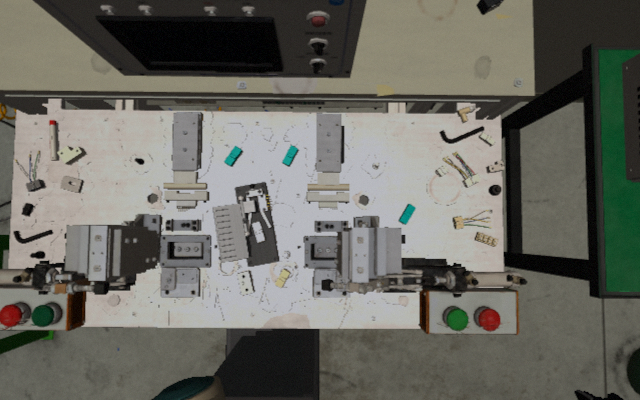

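View pics/scene0.png

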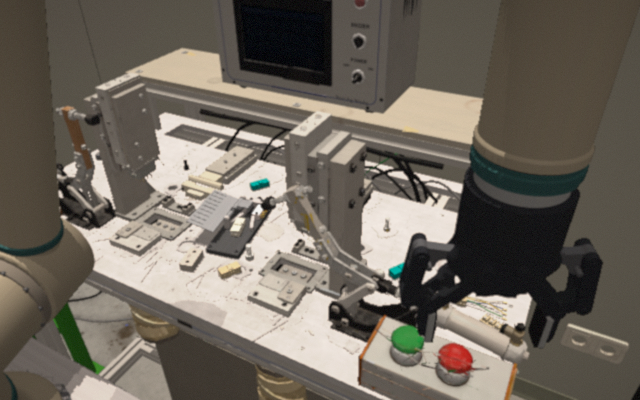

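The top view shows the nest: a dark base around (257,225) with the thumb plate at (230,232) and a white connector candidate near (258,232). Turquoise look-alikes are at (233,156), (290,156) and (407,213). The tall clamp fixtures stand left (100,250) and right (370,255). Next is an enlarged crop.

```bash
python3 - <<'E'
import cv2,numpy as np
a=cv2.imread("pics/top0.png")[170:305,190:310];b=cv2.imread("pics/scene0.png")[180:290,170:280]
cv2.imwrite("pics/c0.png",np.hstack([cv2.resize(a,(533,600),interpolation=2)[:, :430],cv2.resize(b,(370,370),interpolation=2).__class__(shape=(0,)) if 0 else cv2.copyMakeBorder(cv2.resize(b,(370,370),interpolation=2),0,230,0,0,0)]))
E
```

```text
(no output)
```

View pics/c0.png

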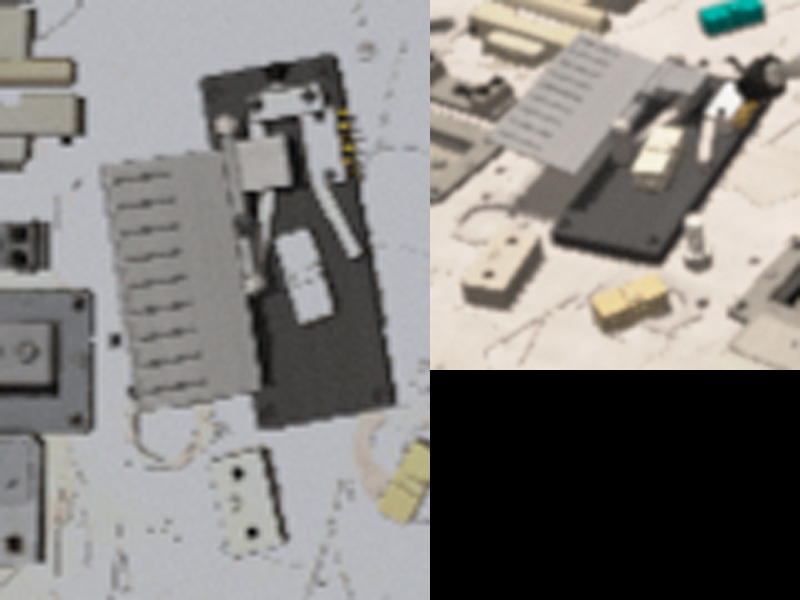

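The white (255-toned) housing in the dark nest at top px (258.6,232.3) is the connector: it lies on the lane floor in front of the flap. The off-white one at (245,283) with holes and the beige/yellow one at (284,277) are on the bench, so they are bystanders, and the turquoise ones are look-alikes.

```bash
cat > h.py <<'E'
import cv2,numpy as np
from rig import vision
def cam(n):
    p=vision.camera_params(n);R=cv2.Rodrigues(p["rvec"])[0];return p["intrinsics"],R,p["tvec"].ravel()
def cast(n,uv,z):
    K,R,t=cam(n);d=R.T@np.linalg.solve(K,[*uv,1]);c=-R.T@t;return c+d*(z-c[2])/d[2]
def proj(n,P):
    K,R,t=cam(n);q=K@(R@np.asarray(P)+t);return q[:2]/q[2]
E
python3 - <<'E'
from h import *
K,R,t=cam("top");print("topcam",-R.T@t)
K,R,t=cam("scene");print("scenecam",-R.T@t)
im=cv2.imread("pics/top0.png")
g=im.max(2)
# base mask
sub=(g<95).astype(np.uint8);m=np.zeros_like(sub);m[178:272,228:285]=sub[178:272,228:285]
m=cv2.morphologyEx(m,cv2.MORPH_OPEN,np.ones((2,2)))
ys,xs=np.nonzero(m)
P=np.array([cast("top",(x,y),.012) for x,y in zip(xs,ys)])
C={k:cast("top",(190+a/4.444,170+b/4.444),.012)[:2] for k,(a,b) in dict(FR=(395,402),BL=(203,77),BR=(333,55),FL=(258,427)).items()}
for k,v in C.items():print(k,v.round(4))
d=C['BR']-C['FR'];print("len",np.linalg.norm(d),np.linalg.norm(C['BR']-C['BL']),"yaw",np.arctan2(d[1],d[0]),"y2",[ (lambda e:np.arctan2(-e[0],e[1]) if 0 else np.arctan2(-e[0],e[1]))(C[a]-C[b]) for a,b in(('BL','BR'),('FL','FR'))])
L=np.array([[50,37],[50,-29],[-120,-29],[-120,37]])/1000
W=np.array([C['BL'],C['BR'],C['FR'],C['FL']])
# rigid fit
lc,wc=L.mean(0),W.mean(0);H=((L-lc).T@(W-wc));th=np.arctan2(H[0,1]-H[1,0],H[0,0]+H[1,1])
Rn=np.array([[np.cos(th),-np.sin(th)],[np.sin(th),np.cos(th)]]);o=wc-Rn@lc
print("nest",o,th,"resid",((L@Rn.T+o)-W).round(4).tolist())
# connector
m=np.zeros_like(sub);m[218:246,250:267]=(im.min(2)[218:246,250:267]>170)
n,l,s,c=cv2.connectedComponentsWithStats(m);i=1+s[1:,4].argmax();print(s[i],c[i])
pts=np.argwhere(l==i)[:,::-1]
Q=np.array([cast("top",p,.026)[:2] for p in pts]);N=(Q-o)@Rn
r=cv2.minAreaRect((N*1000).astype(np.float32));print("conn nest mm",r,N.mean(0))
np.savez("nest.npz",o=o,Rn=Rn,th=th)
for nm,uv in dict(colL1=(172,112),colL2=(200,112),colLf=(200,185),spare=(284,277),colRl=(317,115),colRf=(317,172),plateL=(210,262)).items():
  print(nm,[cast("top",uv,z)[:2].round(3) .tolist() for z in (.03,.15,.25)])
E
```

```text
topcam [ 0.49855107 -0.16577305  0.89501929]
scenecam [-0.08894201 -0.54034287  0.59048211]
FR [ 0.4425 -0.0891]
BL [0.5952 0.0042]
BR [ 0.6063 -0.0573]
FL [ 0.4304 -0.025 ]
len 0.16683519656474913 0.06245420024509133 yaw 0.19169551988395714 y2 [np.float64(0.178480533932762), np.float64(0.18754079031446236)]
nest [ 0.55376976 -0.03935773] 0.18333402293975998 resid [[0.0009, 0.002], [0.0019, -0.0015], [-0.0015, -0.0007], [-0.0014, 0.0001]]
[253 222  11  20 107] [257.97196262 231.22429907]
conn nest mm ((-51.29535675048828, 2.167975425720215), (38.11924362182617, 13.793341636657715), 7.1685004234313965) [-0.05108151  0.00238911]
colL1 [[0.75, 0.137], [0.715, 0.095], [0.686, 0.06]]
colL2 [[0.751, 0.078], [0.716, 0.044], [0.686, 0.016]]
colLf [[0.597, 0.074], [0.584, 0.041], [0.572, 0.013]]
spare [[0.41, -0.102], [0.422, -0.11], [0.433, -0.118]]
colRl [[0.747, -0.166], [0.712, -0.166], [0.684, -0.166]]
colRf [[0.627, -0.167], [0.609, -0.167], [0.594, -0.167]]
plateL [[0.439, 0.05], [0.448, 0.02], [0.455, -0.005]]
```

```bash
python3 -m handwheel '[[[0,0,-20],[0,0,0.77],-0.25],[[0,0,-20],[0,0,0.77],-0.25],[[0,0,-20],[0,0,0.77],-0.25],[[17,-44,-5],[0,0,0],-0.25],[[17,-44,-5],[0,0,0],-0.25],[[17,-44,0],[0,0,0],-0.25],[[17,-44,0],[0,0,0],-0.25],[[17,-44,0],[0,0,0],-0.25],[[18,-43,0],[0,0,0],-0.25],[[18,-43,0],[0,0,0],-0.25],[[37,-29,0],[0,0,0],-0.25],[[37,-29,0],[0,0,0],-0.25],[[37,-29,0],[0,0,0],-0.25],[[38,-29,10],[0,0,0],-0.25],[[38,-29,20],[0,0,0],-0.25],[[0,0,30],[0,0,0],-0.25],[[0,0,30],[0,0,0],-0.25],[[0,0,0],[0,0,0],-0.25]]' 
cat >> h.py <<'E'
def tool(s):
    from scipy.spatial.transform import Rotation as Ro
    w,x,y,z=s["ee_rot"];return Ro.from_quat([x,y,z,w]).as_matrix(),s["position"]
def wcam(s):
    p=vision.camera_params("wrist");T=p["hand_eye"];R,t=tool(s)
    return p["intrinsics"],R@T[:3,:3],R@T[:3,3]+t   # cam->world
def wcast(s,uv,z):
    K,R,c=wcam(s);d=R@np.linalg.solve(K,[*uv,1]);return c+d*(z-c[2])/d[2]
def wproj(s,P):
    K,R,c=wcam(s);q=K@(R.T@(np.asarray(P)-c));return q[:2]/q[2]
def nest(P):
    n=np.load("nest.npz");return (np.asarray(P)[:2]-n["o"])@n["Rn"]*1000
E
cat > look.py <<'E'
import sys,pickle
from h import *
from rig import readout
s=readout.get_state();im=vision.get_image("wrist");k=sys.argv[1]
cv2.imwrite(f"pics/w{k}.png",im);pickle.dump(s,open(f"s{k}.pkl","wb"))
R,t=tool(s);x=R[:,0]
print("t",s["clock"],"tcp nest",nest(t),"z",t[2]*1000,"head",np.arctan2(x[1],x[0]),"tilt",R[:,2],"F",s["contact_force"],"w",s["width"])
E
python3 look.py 1
```

```text
clock: 2.35
position: [0.4558, -0.0238, 0.2091]
ee_rot: [-0.001, 0.996, 0.092, -0.003]
contact_force: [0.5, 0.3, 0.9]
width: 0.0536
gripper_force: 0.0
t 2.35 tcp nest [-93.47239231  33.13427611] z 209.08040724423634 head 0.18334333829545627 tilt [-0.00609534  0.00117027 -0.99998074] F [0.46619007 0.33069415 0.89239076] w 0.05363874251849645
```

View pics/w1.png

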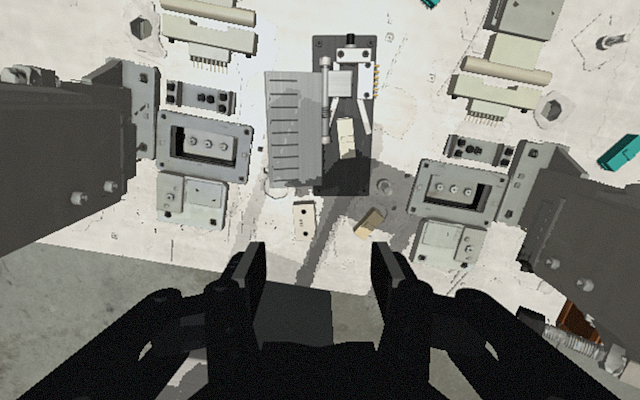

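The wrist view shows the nest base from (313,36) to (376,195), the plate on the left at (297,130), the connector at (347,135), and the fingertips at (257,243) and (379,243). I'll measure from this view.

```bash
python3 - <<'E'
from h import *
import pickle
s=pickle.load(open("s1.pkl","rb"));im=cv2.imread("pics/w1.png")
print("base corners nest mm",[nest(wcast(s,p,.012)).round(1).tolist() for p in((313,36),(376,36),(370,195),(314,195))])
m=np.zeros(im.shape[:2],np.uint8);m[112:164,330:362]=(im[112:164,330:362].max(2)>125)
m=cv2.morphologyEx(m,cv2.MORPH_OPEN,np.ones((5,5)))
n,l,st,c=cv2.connectedComponentsWithStats(m)
for i in range(1,n):
  if st[i,4]<150: continue
  Q=np.array([nest(wcast(s,p,.026)) for p in np.argwhere(l==i)[:,::-1]])
  print(st[i],c[i],cv2.minAreaRect(Q.astype(np.float32)))
t=s["position"]
print("guides/mouth ends z=21:",[nest(wcast(s,p,.021)).round(1).tolist() for p in((327,145),(370,132),(362,98))])
for z in (0,.005,.01):
  print("tips",[ (nest(wcast(s,p,t[2]+z))-nest(t)).round(1).tolist() for p in((247,243),(265,243),(371,243),(386,243))])
print("tcp px",wproj(s,t))
cr=cv2.resize(im[20:300,220:420],(571,600)[::1] if 0 else (428,600),interpolation=2);cv2.imwrite("pics/w1c.png",cr)
E
```

```text
base corners nest mm [[49.8, 38.6], [49.7, -24.9], [-117.3, -27.3], [-117.3, 38.2]]
[337 117  18  38 558] [345.24014337 134.71326165] ((-47.79431915283203, 4.341750621795654), (38.331207275390625, 17.006484985351562), 6.882257461547852)
guides/mouth ends z=21: [[-58.2, 23.8], [-44.4, -22.2], [-9.9, -12.1]]
tips [[7.5, 36.5], [7.5, 27.2], [7.6, -27.4], [7.6, -35.1]]
tips [[9.9, 35.2], [9.9, 26.3], [10.0, -26.4], [10.0, -33.9]]
tips [[12.2, 33.9], [12.2, 25.3], [12.3, -25.5], [12.3, -32.7]]
tcp px [317.81493445 256.24512472]
```

View pics/w1c.png

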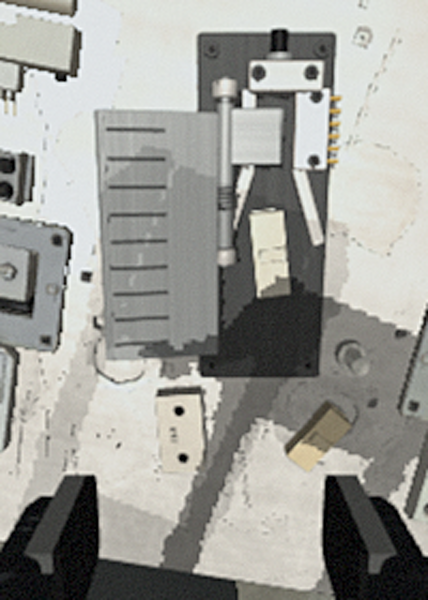

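```bash
python3 -m handwheel '[[[1,-1.5,45],[0,0,0],-0.4],[[1,-1.5,45],[0,0,0],-0.4],[[0,0,45],[0,0,0],-0.4],[[0,0,15],[0,0,0],-0.4],[[0,0,15],[0,0,0],-0.4],[[0,0,12],[0,0,0],-0.4],[[0,0,6],[0,0,0],-0.4],[[0,0,0],[0,0,0],-0.4]]'; python3 look.py 2
```

```text
clock: 3.4
position: [0.4604, -0.0212, 0.0288]
ee_rot: [0.0, 0.996, 0.091, 0.001]
contact_force: [1.4, 3.2, 2.7]
width: 0.0598
gripper_force: 1.4
t 3.4 tcp nest [-88.53143384  34.8781376 ] z 28.791937338843084 head 0.18244124851447668 tilt [ 2.10437730e-03 -9.92184177e-05 -9.99997781e-01] F [1.38943767 3.20307793 2.71622459] w 0.05977903916473301
```

View pics/w2.png

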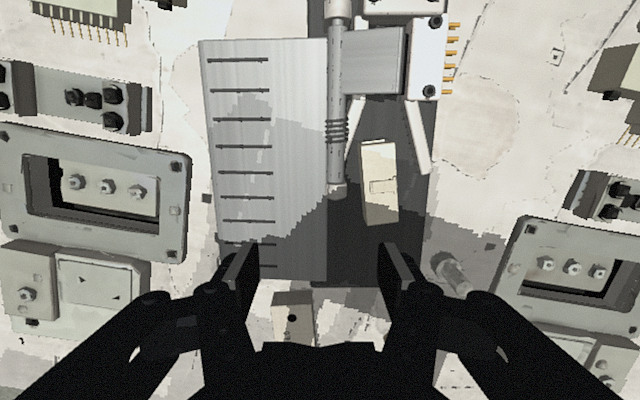

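The view shows the left tip resting on the plate at (240,260). The lane finger at (392,250) is behind the connector's near end at (380,222), with a clear gap, so I press down.

```bash
python3 -m handwheel '[[[-1,-0.5,5],[0,0,0],-0.4],[[-1,-0.5,5],[0,0,0],-0.4],[[0,0,0],[0,0,0],-0.4]]'; python3 look.py 3;  python3 -m handwheel '[[[0,0,2],[0,0,0],-0.4],[[0,0,0],[0,0,0],-0.4]]'; python3 look.py 4
```

```text
clock: 3.82
position: [0.457, -0.0206, 0.0181]
ee_rot: [0.0, 0.996, 0.091, -0.0]
contact_force: [2.0, -0.2, 3.7]
width: 0.06
gripper_force: 1.6
t 3.825 tcp nest [-91.76119408  36.10206987] z 18.061309756674078 head 0.18288383116472445 tilt [-2.36959034e-04 -1.57145541e-04 -9.99999960e-01] F [ 2.02930752 -0.18272763  3.69762515] w 0.059967113712370276
clock: 4.12
position: [0.4568, -0.0206, 0.0162]
ee_rot: [0.0, 0.996, 0.091, -0.0]
contact_force: [1.3, -0.7, 3.7]
width: 0.0598
gripper_force: 1.7
t 4.125 tcp nest [-91.90865276  36.15241886] z 16.158292216693624 head 0.18310554276527735 tilt [-5.77398134e-04 -1.93032073e-04 -9.99999815e-01] F [ 1.32704066 -0.69875832  3.73393424] w 0.05983067304468221
```

View pics/w4.png

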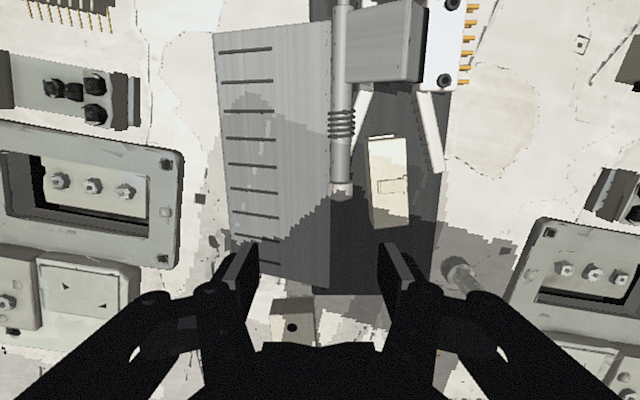

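```bash
python3 - <<'E'
from h import *
import pickle
n=np.load("nest.npz");o=n["o"]+n["Rn"]@[.001,.002]
for k in(1,2,4):
  s=pickle.load(open(f"s{k}.pkl","rb"))
  for a in (0,.2,.4,.6,.8):
    b=.25-a;r=np.array([.012,.024+.054*np.cos(b)]);w=o+n["Rn"]@r
    print(k,a,wproj(s,[*w,.012+.0235+.054*np.sin(b)]).round(0))
E
```

```text
1 0 [270.  71.]
1 0.2 [270.  72.]
1 0.4 [272.  74.]
1 0.6 [276.  75.]
1 0.8 [282.  76.]
2 0 [198.  29.]
2 0.2 [204.  36.]
2 0.4 [214.  42.]
2 0.6 [228.  47.]
2 0.8 [243.  51.]
4 0 [186.   7.]
4 0.2 [194.  17.]
4 0.4 [206.  25.]
4 0.6 [221.  32.]
4 0.8 [238.  37.]
```

Flap is at about 0.55–0.6 (plate corner at (213,33)). Next I push along the lane.

```bash
python3 -m handwheel '[[[0,0,2],[0,0,0],-0.4],[[4,0,0],[0,0,0],-0.4],[[4,0,0],[0,0,0],-0.4],[[4,0,0],[0,0,0],-0.4],[[4,0,0],[0,0,0],-0.4],[[4,0,0],[0,0,0],-0.4],[[4,0,0],[0,0,0],-0.4],[[4,0,0],[0,0,0],-0.4],[[4,0,0],[0,0,0],-0.4],[[0,0,0],[0,0,0],-0.4]]'; python3 look.py 5
```

```text
clock: 5.42
position: [0.4895, -0.0146, 0.0144]
ee_rot: [0.0, 0.996, 0.091, 0.001]
contact_force: [-1.8, 1.6, 2.8]
width: 0.0599
gripper_force: 1.8
t 5.425 tcp nest [-58.70006393  36.03157839] z 14.397914910061722 head 0.182621815477794 tilt [ 1.44648658e-03  1.25921517e-05 -9.99998954e-01] F [-1.75571892  1.63578326  2.83367591] w 0.05989947649249286
```

View pics/w5.png

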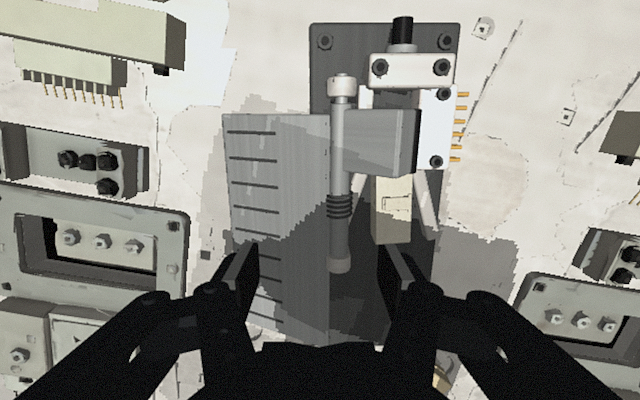

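The connector, at (393,215), has straightened and is entering under the raised tongue at (390,150); the finger is in contact at (392,243). I continue the push.

```bash
python3 -m handwheel '[[[4,0,0],[0,0,0],-0.4],[[4,0,0],[0,0,0],-0.4],[[4,0,0],[0,0,0],-0.4],[[4,0,0],[0,0,0],-0.4],[[4,0,0],[0,0,0],-0.4],[[2,0,0],[0,0,0],-0.4],[[0,0,0],[0,0,0],-0.4]]';for i in 1 2; do python3 look.py 6; python3 -m handwheel '[[[1,0,0],[0,0,0],-0.4],[[1,0,0],[0,0,0],-0.4],[[0,0,0],[0,0,0],-0.4]]';done; python3 look.py 7
```

```text
clock: 6.35
position: [0.5107, -0.0107, 0.0143]
ee_rot: [0.0, 0.996, 0.091, 0.0]
contact_force: [-1.5, 1.5, 2.7]
width: 0.0597
gripper_force: 1.8
t 6.35 tcp nest [-37.06972062  36.05413095] z 14.322830830358122 head 0.1827878509791796 tilt [ 9.33579016e-04 -5.67562593e-05 -9.99999563e-01] F [-1.48484969  1.53270787  2.69197178] w 0.059676065427505566
clock: 6.78
position: [0.5122, -0.0103, 0.0143]
ee_rot: [0.0, 0.996, 0.091, 0.0]
contact_force: [-3.1, 1.7, 5.1]
width: 0.0601
gripper_force: 1.9
t 6.775 tcp nest [-35.61827442  36.12417902] z 14.294207621783992 head 0.18286052492736404 tilt [ 2.97929305e-05 -8.49680499e-05 -9.99999996e-01] F [-3.07793907  1.66481594  5.0609098 ] w 0.06012183592160383
clock: 7.2
position: [0.5144, -0.01, 0.0143]
ee_rot: [0.0, 0.996, 0.091, 0.0]
contact_force: [-2.9, 1.3, 2.8]
width: 0.0598
gripper_force: 1.8
t 7.2 tcp nest [-33.37783171  36.08860388] z 14.316097966763326 head 0.1828576443129247 tilt [ 3.96150003e-04 -7.66030785e-05 -9.99999919e-01] F [-2.86919609  1.2631267   2.84897407] w 0.05977828340905836
```

```bash
for i in 1 2; do python3 -m handwheel '[[[1,0,0],[0,0,0],-0.4],[[0.5,0,0],[0,0,0],-0.4],[[0,0,0],[0,0,0],-0.4]]'|grep -E 'pos|contact';done; python3 look.py 8
```

```text
position: [0.5156, -0.0097, 0.0143]
contact_force: [-2.3, 0.3, 3.0]
position: [0.5169, -0.0095, 0.0142]
contact_force: [-4.3, 1.0, 4.1]
t 8.0 tcp nest [-30.83879513  36.11987791] z 14.249838085394519 head 0.1829186219936064 tilt [-4.67261228e-04 -1.32116968e-04 -9.99999882e-01] F [-4.27094645  0.97342128  4.13041565] w 0.06004682196253361
```

View pics/w8.png

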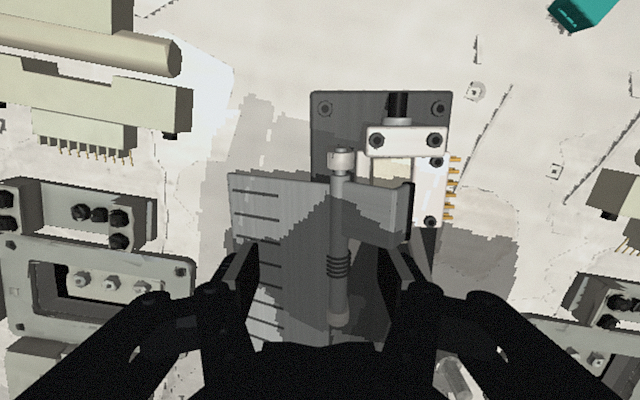

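The connector's front end shows at (390,170), at the stop block at (405,140), with only noise-level force. I continue in small steps until the force rises.

```bash
for i in 1 2 3; do python3 -m handwheel '[[[0.7,0,0],[0,0,0],-0.4],[[0,0,0],[0,0,0],-0.4]]'|grep -E 'pos|contact';done; python3 look.py 9
```

```text
position: [0.517, -0.0094, 0.0142]
contact_force: [-5.8, 0.4, 5.2]
position: [0.517, -0.0093, 0.0142]
contact_force: [-6.3, 0.0, 6.3]
position: [0.5171, -0.0093, 0.0141]
contact_force: [-6.4, -0.4, 6.7]
t 8.8 tcp nest [-30.59947754  36.26234853] z 14.145875859370118 head 0.18300589302847106 tilt [-4.06988849e-03 -4.22625704e-04 -9.99991629e-01] F [-6.44709729 -0.41787448  6.70120665] w 0.059803107379307247
```

Position stalled at TCP nest x ≈ -30.6 (expected -31 to -30) with the force rising, so the connector is home. I back off, then lift gently.

```bash
python3 -m handwheel '[[[-3,0,0],[0,0,0],-0.4],[[-4,0,0],[0,0,0],-0.4],[[-4,0,0],[0,0,0],-0.4],[[0,0,-4],[0,0,0],-0.4],[[0,0,-4],[0,0,0],-0.4],[[0,0,-4],[0,0,0],-0.4],[[0,0,-4],[0,0,0],-0.4],[[0,0,-5],[0,0,0],-0.4],[[0,0,-5],[0,0,0],-0.4],[[0,0,-10],[0,0,0],-0.4],[[0,0,-20],[0,0,0],-0.4],[[-15,0,-30],[0,0,0],-0.4],[[-20,0,-30],[0,0,0],-0.4],[[-20,0,-20],[0,0,0],-0.4],[[0,0,0],[0,0,0],-0.4]]'; python3 look.py 10
```

```text
clock: 10.72
position: [0.4542, -0.0213, 0.152]
ee_rot: [0.001, 0.996, 0.091, 0.002]
contact_force: [-0.1, 1.3, 0.7]
width: 0.0596
gripper_force: 0.0
t 10.725 tcp nest [-94.6081218   35.85963601] z 151.95590856510327 head 0.18236180832044996 tilt [ 0.00328345 -0.00100564 -0.9999941 ] F [-0.13153981  1.27357429  0.72939066] w 0.059594806372104646
```

```bash
python3 - <<'E'
import cv2
im=cv2.imread("pics/w10.png");cv2.imwrite("pics/w10c.png",cv2.resize(im[0:240,220:460],(600,600),interpolation=2))
E
```

```text
(no output)
```

View pics/w10c.png

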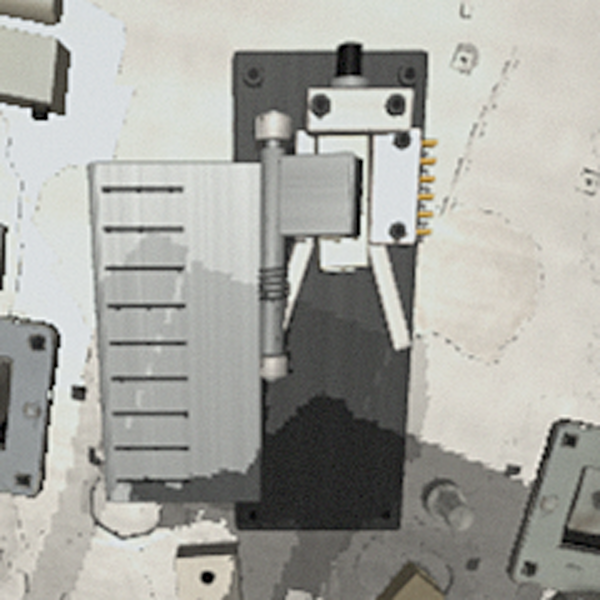

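The connector lies straight in the lane under the closed flap (near end at crop (343,270), full-image px (357,108)), touching the stop, and the bystanders look unmoved. I check the near end numerically.

```bash
python3 - <<'E'
from h import *
import pickle
s=pickle.load(open("s10.pkl","rb"))
f=lambda a,b,z:nest(wcast(s,(220+a/2.5,b/2.5),z))
n=f(343,268,.026);st=f(355,132,.038)
print("near end top",n,"base back/front",f(330,52,.012),f(320,528,.012))
E
```

```text
near end top [-19.02746662   2.13135341] base back/front [49.89835001  7.17176718] [-117.29969435    5.93810963]
```

```bash
python3 -c "
from rig import manip;print(manip.sign_off())"
```

```text
the job is handed in; nothing more can be done
None
```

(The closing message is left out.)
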